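# Load the antenna coupler station and start the test

### The arm

A 6-joint arm with a two-finger parallel gripper is mounted at the origin on the work surface. World frame = base frame: x ahead of the robot, y to its left, z up, the work surface at z = 0. Lengths are in m, angles in rad, forces in N, time in s.
With the tool pointing down it reaches from about 0.275 to 0.825 m from the base axis. Payload 4.9 kg.
Tool frame: the origin (TCP) lies midway between the tips of the shut fingers; the grasp point (between the pads) lies 19 mm behind it (grip_point_offset is the distance from the TCP to the grasp point, in m); z points along the fingers, x is the direction in which the jaws open and shut, and the axes are right-handed (so a half turn about z gives the same grasp; the last joint's range is limited). The gripper opens to 85 mm and grips with 20 to 120 N. Pads are 22 mm wide; open, the fingers measure 114 mm over their backs; the gripper's body (76 mm by 85 mm) begins 54 mm behind the grasp point. The pads swing forward as they close: fully open they stand 13 mm farther back than shut.
Start: joints at [0.968, 0.326, -0.193, 1.052, 0, 1.437], TCP at [0.248, 0.491, 0.231] pointing down, gripper open.
Joint ranges: [-2.65, 2.65], [-0.97, 1.79], [-1.3, 1.35], [-1.93, 2.1], [-1.47, 1.37], [-3.14, 3.14]. Speed limits (rad/s): [2.57, 2.57, 3.14, 3.14, 3.14, 3.14].

### API

Orientations are given as a rotation vector (axis times angle).
In Python, from cell import * gives the robot as it stands. Calls block until the motion is done:
- movep(position, orientation): joint-space move of the TCP to a pose.
- move_l(position, velocity=0.15, rot=None, until_force=None): straight line of the TCP; rot=None keeps the orientation; velocity is the mean speed in m/s. With until_force (N) it stops when the force on the tool has changed by that much, and returns True; else False.
- set_joints(angles): joint-space move.
- let_go() and grab(newtons=None): open the fingers fully, or close them until they stop; newtons is the grip in N (None keeps the last).
- sleep(seconds).
- ik(position, orientation): joint angles nearest the present ones, or None.
- get_state(): the state.
- grab_frame(name): name is "scene" or "top"; returns a dict with "img" (400x640x3 uint8, red, green, blue), "fx", "fy", "cx", "cy" (pixels), "k1" (the pictures are not rectified: a ray, as slopes to the right and down, at radius r is drawn at 1 + k1 r^2 times it, then the intrinsics apply), "cam_to_world" (4x4, takes a point from camera to world coordinates). Camera axes: x right, y down, z forward; pixel columns grow to the right and rows downward; lengths in m; the calibration is good to about 2 mm. A picture is of the moment at which its call begins. There is no depth.
A pose or a line that the arm cannot do raises MotionError and nothing moves.
- sign_off(): hands the job in, once; it reports no verdict.
Trained networks look in the newest picture that a camera, given by its name, has taken for a name from the list of things; names that differ only in an ending like _2 or _b are one class to them, and where a whole thing is asked for, a point or a joint stands for the part that bears it (a point fixed in the world has none). Each returns a list of dicts, best first, with "score" (0 to 1); they miss things now and then, are a little off and sometimes report something else, mostly with a low value. They report only what shows in the picture. A call takes as long as a camera call. They do not tell look-alikes from the thing itself.
- spot_in(camera, name): "centre" ([column, row] in pixels, amid what is visible of it).
- silhouettes(camera, name): "mask" (400x640 bool, what is visible of it) and "centre" ([column, row] in pixels, amid what is visible of it).
- tip_of(camera, name): "centre" ([column, row] in pixels: a listed point, or the origin of a listed thing).
The state is a dict: "clock": time; "q": joint angles; "joint_velocities": joint speeds; "tau": joint torques, N m; "position": TCP position; "eef_rot": TCP orientation; "contact_force": force on the tool from outside, world axes, zero at the start; "wrist_torque": the same for the moment, N m; "finger_gap": opening from 0.0 (shut) to 1.0 (fully open).
Only numpy, scipy, OpenCV 4.12 (cv2) and the standard library are available. Lean on these libraries where they do the work, as an engineer would, in place of code of your own. Each camera call takes 0.05 s, during which the arm holds its last target.

### The job

On the coupler station, swing the clear dust cover fully aside on its pin. Turn over every radio module lying on the mat and lay each one antenna face down on the deck, centred and squared on a coupler window of its own (any window, lengthways as the window is). When all of them are on, swing the cover fully shut again and then press the start button; leave the other things on the bench where they are.

Things in the scene. Friction and masses are not known exactly. Their poses are not given: they have to be found in the camera images.
- station: antenna coupler station, flat aluminium box fixed to the bench, 134 mm (x) by 256 mm (y). Origin at bench level under window2. Deck at z 30 mm, 124 mm (x) by 172 mm (y), centred on the origin, inside a lip 5 mm high and 5 mm thick; three coupler windows lie flush in it in a row along y. Beyond the deck on the +y side, a control strip with the start button. A steel post 10 mm thick (x -60, y 96) props the shut cover
- cover_pin (a point): the single vertical pin the cover turns on, on a steel boss 16 mm thick beside the +x -y corner of the deck (station x 56, y -92 mm), at the underside of the cover, 54 mm above the bench: the centre of the cover's swing
- cover_knob (a point): centre of the top of the cover's black knob, 86 mm above the bench, an upright cylinder 18 mm in diameter standing 28 mm above the cover sheet, 208 mm from the pin, near the cover's free corner; rigid with the cover, can be pinched from above
- cover (a joint): dust cover angle, rad: 0 = shut over the deck (stop), growing counter-clockwise from above to 1.75 = open stop, cover then beyond the station's -y side. Starts at 0 to 0.12. Clear sheet 134 x 207 x 4 mm, aluminium frame, underside at z 54 mm, 8 mm above loaded modules; stays where left (0.08 N m friction). Its free corner sweeps about 105 mm in front of (-x of) the station
- window1 (a point): centre of a coupler window, flush in the deck (z 30 mm), a steel-edged black rectangle with a copper square; 56 mm (station x) by 36 mm (station y); 54 mm to the -y side of window2
- window2 (a point): centre of the middle coupler window, as window1
- window3 (a point): centre of a coupler window, as window1; 54 mm to the +y side of window2
- start (a joint): start button travel in m: 0 up, 0.006 fully down (spring, about 5 N at the bottom); it counts as pressed beyond 0.004
- start_top (a point): centre of the top of the start button, a white round cap 26 mm in diameter in a black housing on the control strip; pressed straight down; springs back
- module1: radio module, flat grey housing 54 x 34 x 16 mm, 60 g. Origin at the housing's centre; x along the 54 mm length, z out of the ANTENNA FACE (cream ceramic tile 24 mm square with a brass square, and a small steel can, on a green board). The back face (-z) has an aluminium plate and four screws. Starts antenna face up on the mat. One of up to three alike; None all the time if absent in this run
- module2: radio module, flat grey housing 54 x 34 x 16 mm, 60 g. Origin at the housing's centre; x along the 54 mm length, z out of the ANTENNA FACE (cream ceramic tile 24 mm square with a brass square, and a small steel can, on a green board). The back face (-z) has an aluminium plate and four screws. Starts antenna face up on the mat. One of up to three alike; None all the time if absent in this run
- module3: radio module, flat grey housing 54 x 34 x 16 mm, 60 g. Origin at the housing's centre; x along the 54 mm length, z out of the ANTENNA FACE (cream ceramic tile 24 mm square with a brass square, and a small steel can, on a green board). The back face (-z) has an aluminium plate and four screws. Starts antenna face up on the mat. One of up to three alike; None all the time if absent in this run
- mat: black rubber bench mat, 360 mm (x) by 400 mm (y), fixed; its top is 2 mm above the bench; origin at bench level at its centre
- ferrite: bystander: dark ferrite ring, 28 mm across, 14 mm high, on the mat; origin at the centre of its underside
- attenuator: bystander: steel coaxial attenuator, a barrel 20 mm in diameter lying on its side on the mat, about 50 mm long along its x; origin under its middle
- adapter: bystander: black plug-in power adapter 68 x 44 x 30 mm; origin at the centre of its underside
- tape: bystander: roll of yellow tape, 90 mm across, 24 mm high; origin at the centre of its underside
- mouse: bystander: black computer mouse 95 x 56 x 34 mm; origin at the centre of its underside
- driver: bystander: screwdriver 160 mm long lying on the bench
- dummy_load: bystander: aluminium coaxial load, upright, 34 mm across, 50 mm high; origin at the centre of its underside
Not all that is in view belongs to the job. Leave any orange look-alike of the module3 alone.

How it is judged:
On the way, in this order (a step that is already met when the one before it is completed fails the run):
1. the dust cover is swung aside (beyond 1.5 rad) (value of joint cover above 1.5 rad), for 0.2 s.
2. every module lies antenna face down on a coupler window, released (angle between each of module1, module2, module3's own z axis and vertical above 2.97 rad and angle between the x axis of each of module1, module2, module3 and the x axis of station, either way round below 0.26 rad and ((horizontal distance between module1 and window1 below 0.01 m and distance between module1 and window1 below 0.016 m) or (horizontal distance between module1 and window2 below 0.01 m and distance between module1 and window2 below 0.016 m) or (horizontal distance between module1 and window3 below 0.01 m and distance between module1 and window3 below 0.016 m)) and contact force between each of module1, module2, module3 and the fingers below 0.1 N and linear speed of each of module1, module2, module3 below 0.03 m/s and ((horizontal distance between module2 and window1 below 0.01 m and distance between module2 and window1 below 0.016 m) or (horizontal distance between module2 and window2 below 0.01 m and distance between module2 and window2 below 0.016 m) or (horizontal distance between module2 and window3 below 0.01 m and distance between module2 and window3 below 0.016 m)) and ((horizontal distance between module3 and window1 below 0.01 m and distance between module3 and window1 below 0.016 m) or (horizontal distance between module3 and window2 below 0.01 m and distance between module3 and window2 below 0.016 m) or (horizontal distance between module3 and window3 below 0.01 m and distance between module3 and window3 below 0.016 m))), for 0.2 s.
3. the cover is shut again (within 0.08 rad) (value of joint cover below 0.08 rad), for 0.2 s.
4. the start button is pressed (beyond 4 mm) (value of joint start above 0.004 m), for 0.05 s.
At the end, for the whole second after the job is handed in: Every module present rests released on the deck, antenna face down (flat within 10 degrees), its centre within 10 mm of a window's centre and its length within 15 degrees of the window's; the cover is shut within 0.08 rad; the start button was pressed after that and is up again (all of step 2 and value of joint cover below 0.08 rad and value of joint start below 0.002 m); the robot touches nothing.
It fails at once if a bystander is shifted by more than 30 mm (distance of any of ferrite, attenuator, adapter, tape, mouse, driver, dummy_load from where it was at the start of the episode above 0.03 m).
Of module1, module2, module3 only 2 to 3 are there at a start; the rules pass over those that are not, and their reading is None.
At some moment in a run one of module1, module2, module3 may be knocked a few centimetres aside while the robot is not near it.
Once in a run the grip may slacken for a moment while it holds something.
It also fails if it takes over 210 s, if anything falls off the work surface, if the arm or the gripper's body presses on something with over 40 N, if the wrist force passes 120 N, or if a joint passes its speed limit or range.

## Working session

There is one attempt and no reset: what is moved stays moved. The work goes in short steps, each a Python script; the robot and the scene stay as the last script left them, time stands still between calls to the robot, and variables do not carry over. Pictures are saved under pics/ and viewed, and the job is handed in when it is done.

```bash
ls; mkdir -p pics; python3 - <<'E'
from cell import *
import cv2
s=get_state(); print(s['clock'],s['position'],s['eef_rot'],s['finger_gap'])
for n in ("scene","top"):
    f=grab_frame(n); cv2.imwrite(f"pics/a_{n}.png",f["img"][:,:,::-1]); print(n,f["fx"],f["cx"],f["cy"],f["k1"],f["cam_to_world"].round(3).tolist() if hasattr(f["cam_to_world"],'round') else f["cam_to_world"])
E
```

```text
pics
0.0 [0.24816534 0.49021514 0.23052743] [ 2.67607032e+00  1.64442559e+00 -2.35577808e-03] 0.999787639441515
scene 376.89693329810797 310.7302792314115 198.09565333930354 -0.06555150719882691 [[-0.802, 0.503, -0.324, 0.915], [0.598, 0.683, -0.419, 0.486], [0.01, -0.529, -0.848, 1.061], [0.0, 0.0, 0.0, 1.0]]
top 450.42804345303773 317.84118802032475 206.56830875902443 -0.014888486455323582 [[-0.002, -0.993, 0.121, 0.414], [-1.0, 0.001, -0.003, -0.008], [0.003, -0.121, -0.993, 1.196], [0.0, 0.0, 0.0, 1.0]]
```

View pics/a_scene.png

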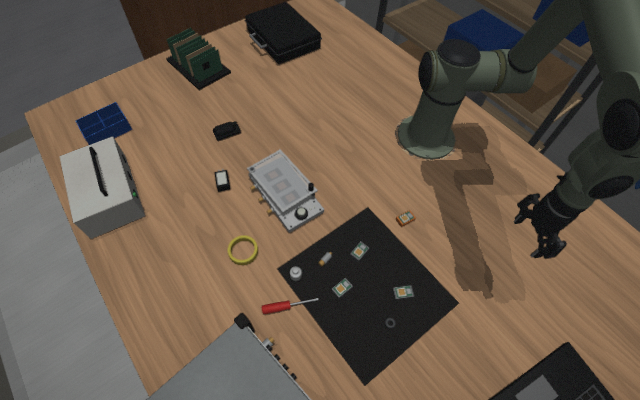

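View pics/a_top.png

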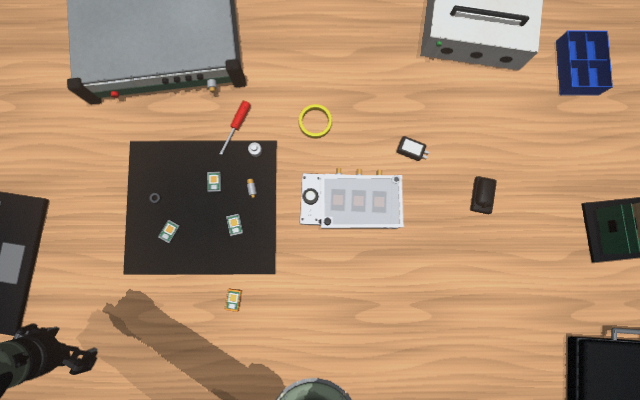

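Three modules are on the mat, at top-view pixels (214,181), (234,225) and (169,231). A fourth item at (234,299) is off the mat and has an orange body, so it is the look-alike. I'll confirm that in an enlarged crop while I measure.

```bash
cat > h.py <<'E'
from cell import *
import numpy as np, cv2
from scipy.spatial.transform import Rotation as R
def K(f): return np.array([[f["fx"],0,f["cx"]],[0,f["fy"],f["cy"]],[0,0,1.]]), np.array([f["k1"],0,0,0,0.])
def p2w(f,px,z):
    k,d=K(f); u=cv2.undistortPoints(np.array(px,float).reshape(-1,1,2),k,d).reshape(-1,2)
    T=np.array(f["cam_to_world"]); r=np.c_[u,np.ones(len(u))]@T[:3,:3].T; o=T[:3,3]
    return (o+r*((z-o[2])/r[:,2])[:,None])
def w2p(f,P):
    k,d=K(f); T=np.linalg.inv(np.array(f["cam_to_world"]))
    return cv2.projectPoints(np.array(P,float).reshape(-1,1,3),R.from_matrix(T[:3,:3]).as_rotvec(),T[:3,3],k,d)[0].reshape(-1,2)
def save(f,name,roi=None,s=1):
    im=f["img"][:,:,::-1]
    if roi: im=im[roi[1]:roi[3],roi[0]:roi[2]]
    cv2.imwrite("pics/"+name,cv2.resize(im,None,fx=s,fy=s,interpolation=cv2.INTER_CUBIC))
def rect(f,mask,z):
    c=max(cv2.findContours(mask.astype(np.uint8),cv2.RETR_EXTERNAL,cv2.CHAIN_APPROX_NONE)[0],key=cv2.contourArea).reshape(-1,2)
    w=p2w(f,c,z)[:,:2]; (cx,cy),(a,b),t=cv2.minAreaRect((w*1000).astype(np.float32))
    if a<b: a,b,t=b,a,t+90
    t=(t+90)%180-90
    return np.array([cx,cy])/1000,np.array([a,b]),t
def tool(az_jaw,tilt_el=90,az=0,flip=False):
    """tool rot: pointing direction elevation below horizontal tilt_el, azimuth az(deg)"""
def down(yaw):  # jaw axis along yaw (deg), z down
    x=np.array([np.cos(np.radians(yaw)),np.sin(np.radians(yaw)),0]); z=np.array([0,0,-1.])
    return R.from_matrix(np.c_[x,np.cross(z,x),z]).as_rotvec()
def tilt(az,el,roll=1): # tool z points to azimuth az, el deg below horizontal; jaws horizontal
    a,e=np.radians(az),np.radians(el)
    z=np.array([np.cos(a)*np.cos(e),np.sin(a)*np.cos(e),-np.sin(e)]); x=roll*np.array([-np.sin(a),np.cos(a),0])
    return R.from_matrix(np.c_[x,np.cross(z,x),z]).as_rotvec()
E
python3 - <<'E'
from h import *
f=grab_frame("top"); save(f,"b_mods.png",(120,130,290,320),4); save(f,"b_st.png",(290,160,420,240),6)
for n in("module1",):
    for m in silhouettes("top",n):
        print(n,m["score"],np.round(m["centre"],1),m["mask"].sum(),*rect(f,m["mask"],0.016))
for n,z in(("window1",.03),("window2",.03),("window3",.03),("cover_pin",.054),("cover_knob",.086),("start_top",.04),("station",0),("ferrite",0),("attenuator",.0)):
    for m in tip_of("top",n)[:3]: print(n,round(m["score"],2),np.round(m["centre"],1),p2w(f,m["centre"],z).round(4))
g=grab_frame("scene")
for n,z in(("window2",.03),("cover_knob",.086),("start_top",.04),("module1",.01)):
    for m in tip_of("scene",n)[:4]: print("sc",n,round(m["score"],2),np.round(m["centre"],1),p2w(g,m["centre"],z).round(4))
E
```

```text
module1 0.75 [230.3 299.1] 275 [0.31633737 0.20815495] [54.01713943 34.21606445] -9.260421752929688
module1 0.65 [234.4 227.6] 285 [0.51057501 0.20837183] [55.95297241 36.4214325 ] 12.523338317871094
module1 0.64 [211. 182.] 260 [0.62484497 0.26524042] [51.87269592 34.62997437] 1.4349792003631592
module1 0.62 [172.5 232.2] 341 [0.49487656 0.37767075] [60.70222855 41.58939362] -32.301971435546875
module1 0.16 [159.1 195.7] 86 [0.5821156  0.41779056] [29.43544388 24.06741905] 89.92813873291016
window1 0.9 [378.4 203.6] [[ 0.5633 -0.1701  0.03  ]]
window1 0.75 [358.7 197.3] [[ 0.58   -0.1189  0.03  ]]
window1 0.72 [336.8 200.3] [[ 0.5721 -0.0615  0.03  ]]
window2 0.9 [378.4 203.6] [[ 0.5633 -0.1701  0.03  ]]
window2 0.75 [358.7 197.3] [[ 0.58   -0.1189  0.03  ]]
window2 0.72 [336.8 200.3] [[ 0.5721 -0.0615  0.03  ]]
window3 0.9 [378.4 203.6] [[ 0.5633 -0.1701  0.03  ]]
window3 0.75 [358.7 197.3] [[ 0.58   -0.1189  0.03  ]]
window3 0.72 [336.8 200.3] [[ 0.5721 -0.0615  0.03  ]]
cover_pin 0.87 [392.3 180.1] [[ 0.6212 -0.2037  0.054 ]]
cover_knob 0.67 [327.6 218.8] [[ 0.5184 -0.0359  0.086
[... 375 characters left out ...]
.1698 0.    ]]
sc window2 0.66 [271. 177.] [[ 0.5787 -0.1686  0.03  ]]
sc window2 0.59 [291.5 196.9] [[ 0.5688 -0.0638  0.03  ]]
sc window2 0.55 [283.2 185.2] [[ 0.5646 -0.1173  0.03  ]]
sc window2 0.34 [325.2 260.6] [[0.6164 0.1747 0.03  ]]
sc cover_knob 0.82 [308.7 182.2] [[ 0.5129 -0.0465  0.086 ]]
sc cover_knob 0.6 [295.3 275.2] [[0.7238 0.1769 0.086 ]]
sc cover_knob 0.2 [280.9 190.6] [[ 0.6007 -0.0721  0.086 ]]
sc start_top 0.5 [300.3 209.7] [[ 0.5772 -0.0035  0.04  ]]
sc module1 0.72 [401.3 290.2] [[0.4907 0.3719 0.01  ]]
sc module1 0.6 [342.6 290.2] [[0.6263 0.2703 0.01  ]]
sc module1 0.46 [280.3 186.7] [[ 0.5691 -0.1297  0.01  ]]
sc module1 0.45 [356.2 252.7] [[0.5195 0.2044 0.01  ]]
```

View pics/b_mods.png

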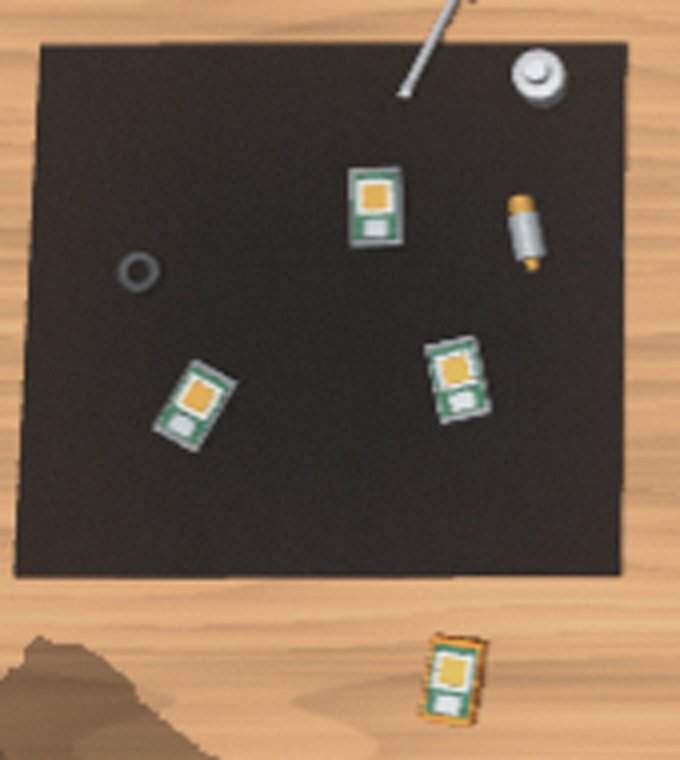

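View pics/b_st.png

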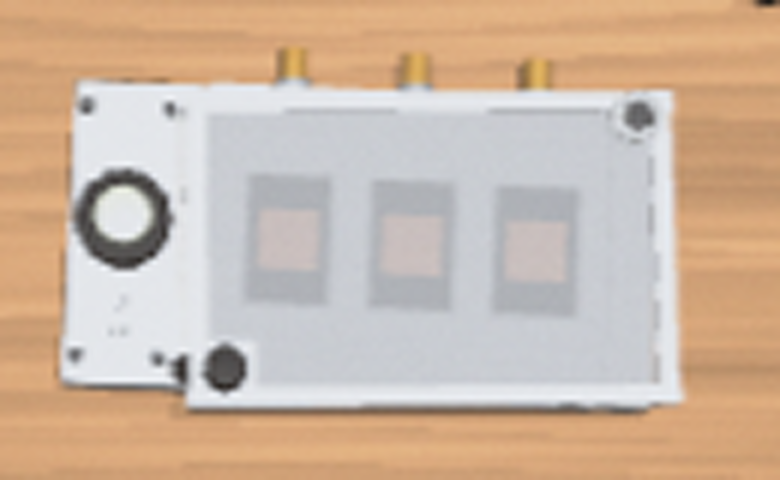

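The three grey modules on the mat are the targets, and the orange-bodied one below the mat at (234,299) is the look-alike. From the station crop: windows at about (338,200), (359,201) and (379.5,202), pin at (396,179.5), knob at (327,221), button at (310.5,195.5).

```bash
python3 - <<'E'
from h import *
f=grab_frame("top")
w=p2w(f,[[338,199.8],[358.7,200.8],[379.5,201.7]],.03);print(w.round(4))
d=w[0]-w[2];print("yaw of station y",np.degrees(np.arctan2(d[1],d[0]))-90,np.linalg.norm(d))
pin=p2w(f,[[396.3,179.5]],.06)[0];kn=p2w(f,[[327.3,221.2]],.086)[0];print(pin,kn,np.linalg.norm((pin-kn)[:2]),np.degrees(np.arctan2(*(kn-pin)[[1,0]])))
print(p2w(f,[[310.5,195.5]],.04))
# station corners box bottom/strip corners
print("strip corners z30",p2w(f,[[290+78/6,160+82/6],[290+64/6,160+383/6]],.03).round(4))
def tryik(p,r,l):
    q=ik(p,r);print(l,None if q is None else np.round(q,2))
for y in (0,90,180,-90): tryik([kn[0],kn[1],.09],down(y),("knob",y))
for c,t in(((.5106,.2084),12.5),((.6248,.2652),1.4),((.4949,.3777),-32)):
  for az in(t,t+90,t+180,t-90):
    for roll in(1,-1):
      for el in (30,40): tryik([c[0],c[1],.03],tilt(az,el,roll),(c,az,el,roll))
E
```

```text
[[ 0.5735 -0.0647  0.03  ]
 [ 0.5708 -0.1187  0.03  ]
 [ 0.5683 -0.1731  0.03  ]]
yaw of station y -2.7076999561356274 0.10857506286511652
[ 0.62168857 -0.21300589  0.06      ] [ 0.51240091 -0.03508875  0.086     ] 0.20880206142633106 121.5608077712777
[[0.58342292 0.00708325 0.04      ]]
strip corners z30 [[0.643  0.027  0.03  ]
 [0.5106 0.0327 0.03  ]]
('knob', 0) [-0.21  0.4  -0.48  0.69  0.    1.36]
('knob', 90) [-0.21  0.4  -0.48  0.69  0.   -0.21]
('knob', 180) [-0.21  0.4  -0.48  0.69  0.   -1.78]
('knob', -90) [-0.21  0.4  -0.48  0.69  0.    2.93]
((0.5106, 0.2084), 12.5, 30, 1) None
((0.5106, 0.2084), 12.5, 40, 1) None
((0.5106, 0.2084), 12.5, 30, -1) None
((0.5106, 0.2084), 12.5, 40, -1) None
((0.5106, 0.2084), 102.5, 30, 1) [-0.21  0.92 -0.23  1.04  0.9  -2.32]
((0.5106, 0.2084), 102.5, 40, 1) [-0.16  0.8  -0.32  0.87  0.79 -2.13]
((0.5106, 0.2084), 102.5, 30, -1) [-0.21  0.92 -0.23  1.04  0.9   0.83]
((0.5106, 0.2084), 102.5, 40, -1) [-0.16  0.8  -0.32  0.87  0.79  1.01]
((0.5106, 0.2084), 192.5, 30, 1) None
((0.5106, 0.2084), 192.5, 40, 1) [ 0.24  1.28  0.73  1.89  0.02 
[... 1665 characters left out ...]
.87 -1.73]
((0.4949, 0.3777), 58, 30, 1) [ 0.22  0.83 -1.14 -1.28  0.66 -0.47]
((0.4949, 0.3777), 58, 40, 1) [ 0.27  0.63 -1.05 -0.84  0.54 -0.53]
((0.4949, 0.3777), 58, 30, -1) [ 0.22  0.83 -1.14 -1.28  0.66  2.67]
((0.4949, 0.3777), 58, 40, -1) [ 0.27  0.63 -1.05 -0.84  0.54  2.61]
((0.4949, 0.3777), 148, 30, 1) [ 0.22  1.27  0.59  1.78  0.66 -2.68]
((0.4949, 0.3777), 148, 40, 1) [ 0.25  1.12  0.4   1.54  0.59 -2.55]
((0.4949, 0.3777), 148, 30, -1) [0.22 1.27 0.59 1.78 0.66 0.46]
((0.4949, 0.3777), 148, 40, -1) [0.25 1.12 0.4  1.54 0.59 0.59]
((0.4949, 0.3777), -122, 30, 1) None
((0.4949, 0.3777), -122, 40, 1) None
((0.4949, 0.3777), -122, 30, -1) None
((0.4949, 0.3777), -122, 40, -1) None
```

```bash
cat >> h.py <<'E'
PIN=np.array([.6220,-.2131]); RK=.208; SHUT=118.5; YAW=-2.7
O=np.array([.5708,-.1187]); sx=np.array([np.cos(np.radians(YAW)),np.sin(np.radians(YAW))]); sy=np.array([-sx[1],sx[0]])
def kpos(a): return PIN+RK*np.array([np.cos(np.radians(a)),np.sin(np.radians(a))])
def st(): 
    s=get_state(); return round(s["clock"],1),np.round(s["position"],4),np.round(s["contact_force"],1),round(s["finger_gap"],3)
E
python3 - <<'E'
from h import *
a0=121.5; k=kpos(a0)
movep([*k,.15],down(a0-90)); move_l([*k,.066],.12); grab(30); print(st())
for a in np.linspace(a0,SHUT+97,9)[1:]:
    move_l([*kpos(a),.066],.15,down(a-90)); print(st())
let_go(); p=get_state()["position"]; move_l([p[0],p[1],.16],.2); print(st())
f=grab_frame("top"); save(f,"c_top.png"); 
E
```

```text
(4.6, array([ 0.5135, -0.0358,  0.0663]), array([-0.1,  0.1,  3.2]), 0.196)
(5.0, array([ 0.4797, -0.0616,  0.0663]), array([-1.2,  0.5,  3.3]), 0.196)
(5.4, array([ 0.4519, -0.0937,  0.0662]), array([-1.7,  0.7,  5.9]), 0.197)
(5.9, array([ 0.4311, -0.131 ,  0.0662]), array([-2.5, -0.3,  6.9]), 0.19)
(6.3, array([ 0.4183, -0.1719,  0.0662]), array([-2.7,  1.3,  7.7]), 0.195)
(6.7, array([ 0.4143, -0.2145,  0.0662]), array([-3. , -1. ,  7.3]), 0.195)
(7.2, array([ 0.419 , -0.2569,  0.0662]), array([-3. , -1.2,  6.9]), 0.198)
(7.6, array([ 0.432 , -0.2968,  0.0662]), array([-2.9, -0.8,  6.6]), 0.196)
(8.0, array([ 0.4528, -0.3334,  0.0662]), array([-2.3, -1.9,  6.4]), 0.193)
(9.3, array([ 0.4523, -0.3336,  0.1594]), array([-0.3, -0.2, -0.5]), 1.004)
```

View pics/c_top.png

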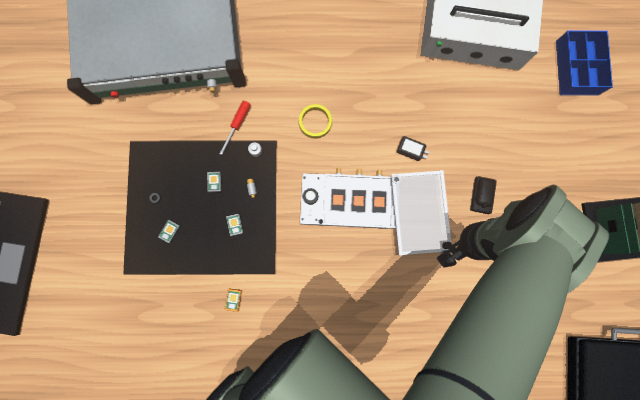

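```bash
cat >> h.py <<'E'
def blobs(f,x0,x1,y0,y1,z,thr=75,amin=120):
    c=w2p(f,[[x0,y0,z],[x0,y1,z],[x1,y0,z],[x1,y1,z]]); S=4
    a,b=np.floor(c.min(0)).astype(int),np.ceil(c.max(0)).astype(int)
    g=f["img"][a[1]:b[1],a[0]:b[0]].max(2); g=cv2.resize(g,None,fx=S,fy=S,interpolation=cv2.INTER_CUBIC)
    out=[]
    for k in cv2.findContours((g>thr).astype(np.uint8),cv2.RETR_EXTERNAL,cv2.CHAIN_APPROX_NONE)[0]:
        if cv2.contourArea(k)<amin*S*S: continue
        px=(k.reshape(-1,2)+.5)/S-.5+a
        w=p2w(f,px,z)[:,:2]; (cx,cy),(p,q),t=cv2.minAreaRect((w*1000).astype(np.float32))
        if p<q: p,q,t=q,p,t+90
        out.append((np.array([cx,cy])/1000,np.array([p,q]).round(1),(t+90)%180-90,px.mean(0).round(1)))
    return out
E
python3 - <<'E'
from h import *
f=grab_frame("top")
for t in(60,75,90):
  print(t); [print(b) for b in blobs(f,.43,.72,.14,.46,.018,t)]
g=f["img"].max(2); save(f,"d.png",(300,170,400,235),7)
E
```

```text
60
(array([0.49337378, 0.38040787]), array([56.8, 38.2]), -28.316165924072266, array([168. , 231.2]))
(array([0.51055347, 0.20772818]), array([57.1, 38.5]), 12.937980651855469, array([233.9, 224.3]))
(array([0.60758716, 0.16474605]), array([56.3, 24.5]), 12.00913143157959, array([251. , 187.4]))
(array([0.62519305, 0.26482657]), array([56.2, 38.8]), 2.690516948699951, array([213.4, 181.2]))
(array([0.70612201, 0.15851111]), array([39.6, 31.5]), 89.92511749267578, array([254. , 150.3]))
(array([0.68417584, 0.44823788]), array([79.2, 53. ]), 2.7825927734375, array([141.8, 157.9]))
75
(array([0.49331985, 0.38014368]), array([55.6, 36.4]), -28.934345245361328, array([168.2, 231. ]))
(array([0.5106907 , 0.20795233]), array([55.9, 37.3]), 12.888677597045898, array([233.8, 224.4]))
(array([0.60738879, 0.16490356]), array([54.3, 22.3]), 12.01661491394043, array([251. , 187.6]))
(array([0.62515839, 0.26492239]), array([54.9, 37.3]), 2.5055150985717773, array([213.4, 181.2]))
(array([0.70680334, 0.15796768]), array([38.3, 30.1]), 89.925048828125, array([254.5, 149.9]))
90
(array([0.49328009, 0.38006998]), array([54.5, 34.9]), -28.974979400634766, array([168.2, 230.9]))
(array([0.51061752, 0.2078806 ]), array([55.2, 36.3]), 13.092284202575684, array([233.9, 224.4]))
(array([0.60744336, 0.16496532]), array([53.4, 21.1]), 12.019478797912598, array([251. , 187.6]))
(array([0.62545892, 0.26492072]), array([54.1, 36. ]), 2.6308977603912354, array([213.4, 181.2]))
```

View pics/d.png

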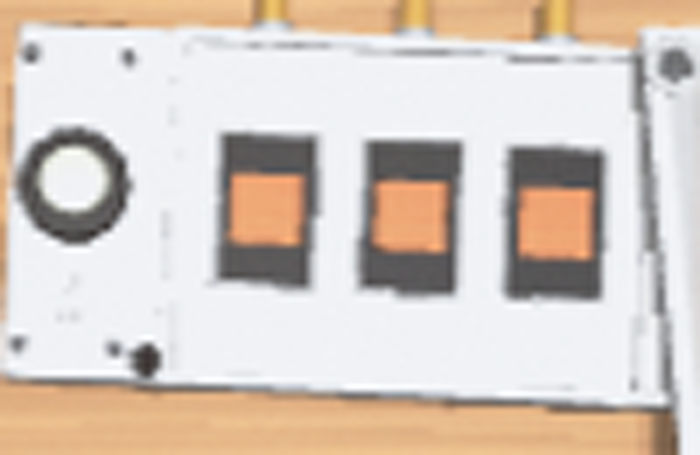

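```bash
cat >> h.py <<'E'
HB=np.array([[a,b,c] for a in(-.027,.027) for b in(-.017,.017) for c in(-.008,.008)])
def flip_plan(c,az,e1=30,e2=25,fwd=.0135,H=.0125,roll=1,verbose=True):
    """c module centre xy, az tool azimuth. returns grasp pose, release pose (TCP) over the same centre"""
    a=np.radians(az); F=np.array([np.cos(a),np.sin(a)])
    r1=tilt(az,e1,roll); p1=np.array([*(c+fwd*F),H])
    Rm=R.from_euler('z',az-90,degrees=True); pm=np.array([*c,.010])
    R1=R.from_rotvec(r1); rel=R1.inv()*Rm; prel=R1.inv().apply(pm-p1)
    r2=tilt(az,e2,-roll); R2=R.from_rotvec(r2)
    mod=R2.apply(prel+rel.apply(HB)); fing=R2.apply([[0,s*.011,-.003] for s in(1,-1)])
    body=R2.apply([[0,s*.0425,-.073] for s in(1,-1)])
    body1=R1.apply([[0,s*.0425,-.073] for s in(1,-1)])[:,2].min()+H; f1=R1.apply([[0,s*.011,-.003] for s in(1,-1)])[:,2].min()+H
    h=max(.002+.001-mod[:,2].min(),.002+.002-fing[:,2].min(),.006-body[:,2].min())
    p2=np.array([*(c-R2.apply(prel)[:2]),h])
    if verbose: print("clear body1 %.4f fing1 %.4f | h2 %.4f mod %.4f fing %.4f body %.4f"%(body1,f1,h,h+mod[:,2].min(),h+fing[:,2].min(),h+body[:,2].min()),"modz",np.degrees(np.arccos((R2*rel).apply([0,0,1])[2])).round(1))
    return p1,r1,p2,r2
E
python3 - <<'E'
from h import *
for c,az in(((.5107,.2079),103),((.6253,.2649),2.6-90),((.4933,.3801),61)):
  for roll in(1,-1):
    p1,r1,p2,r2=flip_plan(np.array(c),az,roll=roll)
    print(roll,p1.round(3),p2.round(3))
    for p,r in((p1,r1),(p1+[0,0,.1],r1),(p2+[0,0,.1],r2),(p2,r2)):
        q=ik(p,r); print(None if q is None else np.round(q,2))
E
```

```text
clear body1 0.0122 fing1 0.0045 | h2 0.0137 mod 0.0076 fing 0.0050 body 0.0060 modz 125.0
1 [0.508 0.221 0.012] [0.509 0.213 0.014]
[-0.19  0.95 -0.24  1.    0.91 -2.3 ]
[-0.19  0.79 -0.24  1.16  0.91 -2.3 ]
[-0.22  0.86 -0.18  1.28  0.95  0.72]
[-0.22  1.02 -0.17  1.13  0.95  0.72]
clear body1 0.0122 fing1 0.0045 | h2 0.0137 mod 0.0076 fing 0.0050 body 0.0060 modz 125.0
-1 [0.508 0.221 0.012] [0.509 0.213 0.014]
[-0.19  0.95 -0.24  1.    0.91  0.84]
[-0.19  0.79 -0.24  1.16  0.91  0.84]
[-0.22  0.86 -0.18  1.28  0.95 -2.42]
[-0.22  1.02 -0.17  1.13  0.95 -2.42]
clear body1 0.0122 fing1 0.0045 | h2 0.0137 mod 0.0076 fing 0.0050 body 0.0060 modz 125.0
1 [0.626 0.251 0.012] [0.626 0.259 0.014]
[ 0.61  1.37  0.81  1.75 -0.82  2.47]
[ 0.61  1.26  0.8   1.86 -0.82  2.47]
[ 0.63  1.38  1.    2.06 -0.86 -0.57]
[ 0.63  1.51  1.04  1.97 -0.86 -0.57]
clear body1 0.0122 fing1 0.0045 | h2 0.0137 mod 0.0076 fing 0.0050 body 0.0060 modz 125.0
-1 [0.626 0.251 0.012] [0.626 0.259 0.014]
[ 0.61  1.37  0.81  1.75 -0.82 -0.67]
[ 0.61  1.26  0.8   1.86 -0.82 -0.67]
[ 0.63  1.38  1.    2.06 -0.86  2.57]
[ 0.63  1.51  1.04  1.97 -0.86  2.57]
clear body1 0.0122 fing1 0.0045 | h2 0.0137 mod 0.0076 fing 0.0050 body 0.0060 modz 125.0
1 [0.5   0.392 0.012] [0.496 0.385 0.014]
[ 0.23  0.86 -1.08 -1.23  0.7  -0.51]
[ 0.23  0.54 -1.09 -0.92  0.7  -0.51]
[ 0.19  0.64 -1.15 -1.16  0.77  2.67]
[ 0.19  0.97 -1.12 -1.46  0.77  2.67]
clear body1 0.0122 fing1 0.0045 | h2 0.0137 mod 0.0076 fing 0.0050 body 0.0060 modz 125.0
-1 [0.5   0.392 0.012] [0.496 0.385 0.014]
[ 0.23  0.86 -1.08 -1.23  0.7   2.64]
[ 0.23  0.54 -1.09 -0.92  0.7   2.64]
[ 0.19  0.64 -1.15 -1.16  0.77 -0.47]
[ 0.19  0.97 -1.12 -1.46  0.77 -0.47]
```

```bash
cat >> h.py <<'E'
def do_flip(c,az,roll,N=40,**k):
    p1,r1,p2,r2=flip_plan(np.array(c),az,roll=roll,**k)
    movep(p1+[0,0,.09],r1); move_l(p1,.12); print("at grasp",st()); grab(N); print("grab",st())
    move_l(p1+[0,0,.1],.15); print("lift",st())
    movep(p2+[0,0,.1],r2); print("rolled",st())
    move_l(p2+[0,0,.0],.08,until_force=12); print("down",st())
    let_go(); sleep(.3); p=get_state()["position"]; move_l(p+np.array([0,0,.11]),.2); print("done",st())
E
python3 - <<'E'
from h import *
q=get_state()["position"]; move_l([q[0],q[1],.25],.2)
f=grab_frame("top"); b=[b for b in blobs(f,.43,.72,.14,.46,.018,80) if np.linalg.norm(b[0]-[.51,.208])<.04]
print(b); c,_,t,_=b[0]
do_flip(c,t+90,1)
save(grab_frame("scene"),"e_scene.png",(260,200,460,330),4); 
f=grab_frame("top"); save(f,"e_top.png",(100,120,340,280),3)
E
```

```text
[(array([0.51067819, 0.20801047]), array([55.6, 36.9]), 12.8695650100708, array([233.9, 224.3]))]
clear body1 0.0122 fing1 0.0045 | h2 0.0137 mod 0.0076 fing 0.0050 body 0.0060 modz 125.0
at grasp (13.0, array([0.508 , 0.2211, 0.0129]), array([-0.8, -0.3,  0.1]), 1.001)
grab (13.4, array([0.5081, 0.2211, 0.0133]), array([-0.3, -2.8,  4.6]), 0.62)
lift (14.2, array([0.5072, 0.2212, 0.1118]), array([-1.8,  0.3, -0.6]), 0.621)
rolled (16.8, array([0.5094, 0.2136, 0.1136]), array([ 0.3, -0.6, -0.3]), 0.618)
down (18.2, array([0.5097, 0.2135, 0.0141]), array([-0.1,  0.4, -0.6]), 0.615)
done (19.6, array([0.5091, 0.2135, 0.123 ]), array([ 0.2, -0.9, -0.4]), 0.998)
```

View pics/e_scene.png

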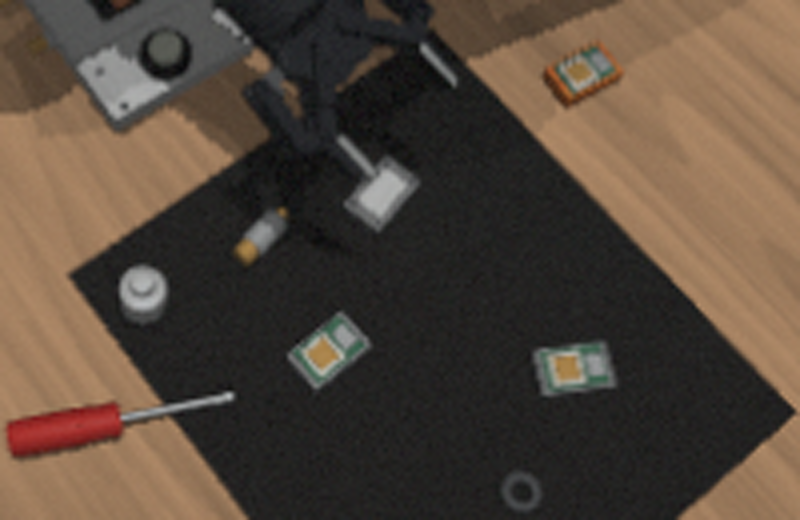

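View pics/e_top.png

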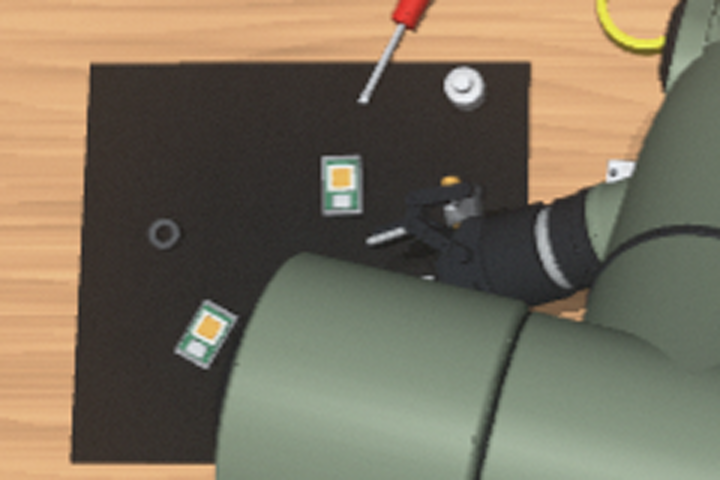

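The scene view shows module B at its starting place with its aluminium back plate up, so the flip worked. Next I'll flip A, the module at top-view pixel (168,231).

```bash
python3 - <<'E'
from h import *
q=get_state()["position"]; move_l([q[0],q[1],.2],.2)
f=grab_frame("top"); bs=blobs(f,.43,.72,.14,.46,.018,80); [print(b) for b in bs]
b=[b for b in bs if np.linalg.norm(b[0]-[.493,.38])<.05 and b[1][1]<42]
c,_,t,_=b[0]
q0=get_state()["q"]; 
rolls=[]
for r in(1,-1):
    p1,r1,p2,r2=flip_plan(c,t+90,roll=r,verbose=False); qq=[ik(p1+[0,0,.09],r1),ik(p2+[0,0,.1],r2)]
    rolls.append((np.inf if any(x is None for x in qq) else max(abs(qq[0][5]),abs(qq[1][5])),r))
print(rolls)
do_flip(c,t+90,min(rolls)[1])
save(grab_frame("scene"),"f_scene.png",(260,200,460,330),4)
E
```

```text
(array([0.45755188, 0.26298407]), array([250.7,  56. ]), 89.95561218261719, array([211.7, 249.1]))
(array([0.4932973 , 0.38026334]), array([55.2, 35.8]), -28.827449798583984, array([168.2, 231. ]))
(array([0.51755627, 0.19579349]), array([51.1, 33.5]), 12.02120590209961, array([237.4, 220.8]))
(array([0.57331714, 0.23694943]), array([36.3, 28.4]), -88.53009641170502, array([224. , 201.1]))
[(np.float64(2.6695912451328994), 1), (np.float64(2.6322989764827245), -1)]
clear body1 0.0122 fing1 0.0045 | h2 0.0137 mod 0.0076 fing 0.0050 body 0.0060 modz 125.0
at grasp (23.2, array([0.5   , 0.3921, 0.0129]), array([-1.1, -0.2, -0.7]), 1.002)
grab (23.6, array([0.5001, 0.3923, 0.0136]), array([-0.9, -2.8,  5.9]), 0.62)
lift (24.4, array([0.4995, 0.392 , 0.112 ]), array([-0.4, -0.8, -1. ]), 0.618)
rolled (27.1, array([0.496 , 0.3853, 0.1136]), array([ 0.3, -0. , -1.5]), 0.619)
down (28.4, array([0.4962, 0.3853, 0.0142]), array([ 0.9,  0.8, -0.8]), 0.62)
done (29.9, array([0.496 , 0.3852, 0.1236]), array([ 0.1, -0.4, -0. ]), 1.004)
```

View pics/f_scene.png

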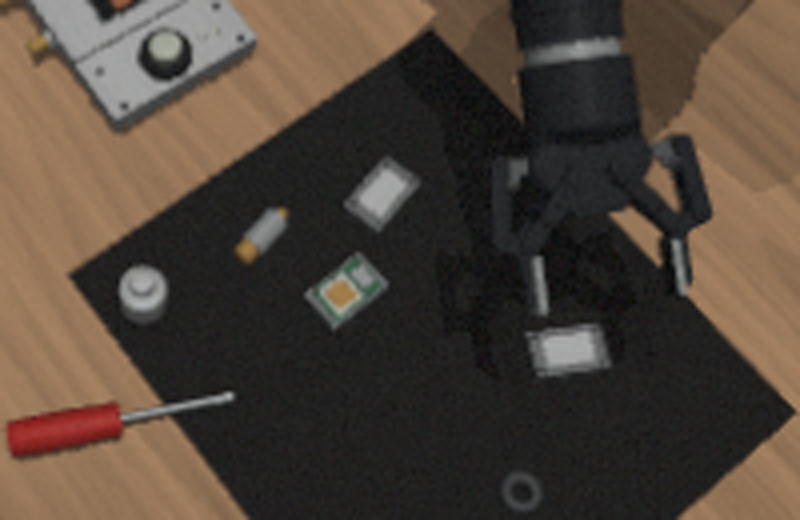

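A is flipped too. C has been knocked a few centimetres, towards B. I'll clear the view and measure again.

```bash
cat >> h.py <<'E'
def home(): set_joints([0.968,0.326,-0.193,1.052,0,1.437])
E
python3 - <<'E'
from h import *
home(); print(st())
f=grab_frame("top"); save(f,"g_top.png",(120,130,290,280),4)
for b in blobs(f,.43,.72,.14,.46,.018,80): print(b)
E
```

```text
(31.8, array([0.2485, 0.4901, 0.2299]), array([ 0. , -0.6, -0.2]), 1.002)
(array([0.48737189, 0.36799426]), array([54.8, 35.8]), -28.271602630615234, array([172.5, 233.3]))
(array([0.51561462, 0.1940155 ]), array([55.4, 36.1]), 12.242116928100586, array([239.3, 222.4]))
(array([0.58671686, 0.23735213]), array([54.6, 36.3]), 1.794262409210205, array([223.5, 195.7]))
(array([0.60750848, 0.164994  ]), array([53.5, 21.1]), 12.021535873413086, array([250.9, 187.6]))
```

View pics/g_top.png

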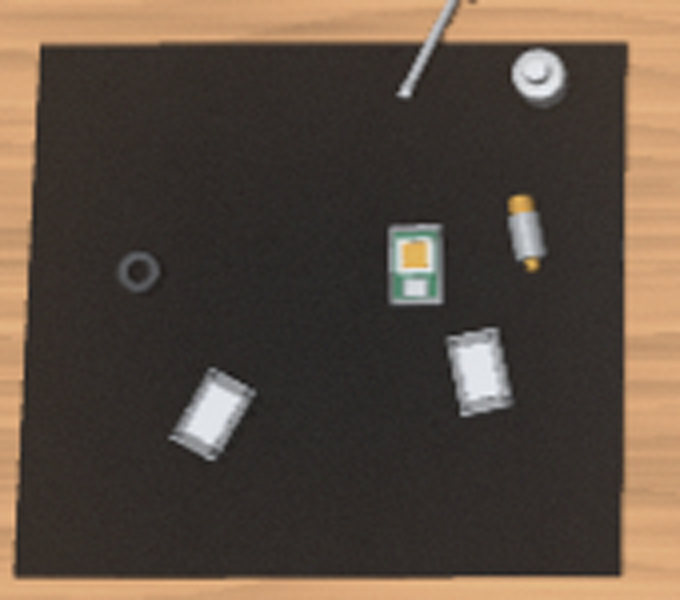

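```bash
cat >> h.py <<'E'
def place(c,t,w,al=0.,ac=0.,N=40):
    """pick flat module at c yaw t (jaws along it), gripper offset al along / ac across; lay on window w (-1,0,1)"""
    u=np.array([np.cos(np.radians(t)),np.sin(np.radians(t))]); v=np.array([-u[1],u[0]])
    g=np.array(c)+al*u+ac*v; r=down(t)
    movep([*g,.10],r); move_l([*g,.007],.12); grab(N); print("grab",st())
    move_l([*g,.12],.15); print("lift",st())
    if get_state()["finger_gap"]<.55: print("LOST"); return False
    tgt=O+w*.054*sy+ac*sy; r=down(YAW)
    movep([*tgt,.12],r); print("over",st()); move_l([*tgt,.055],.12); move_l([*tgt,.0355],.05,until_force=10); print("down",st())
    if get_state()["finger_gap"]<.55: print("LOST")
    let_go(); sleep(.2); move_l([*tgt,.14],.2); print("done",st()); return True
E
python3 - <<'E'
from h import *
f=grab_frame("top"); bs=blobs(f,.43,.72,.14,.46,.018,80)
b=[b for b in bs if np.linalg.norm(b[0]-[.5156,.194])<.02][0]; print(b)
place(b[0],b[2],-1,-.008,-.005)
home(); f=grab_frame("top"); save(f,"h_top.png",(120,130,420,280),2.6)
E
```

```text
(array([0.51560889, 0.19397556]), array([55.4, 36. ]), 12.131688117980957, array([239.3, 222.4]))
grab (34.8, array([0.51  , 0.1876, 0.0083]), array([-1.4,  0.3,  5.2]), 0.614)
lift (35.7, array([0.5081, 0.1872, 0.1192]), array([-0.4, -0.5, -0.8]), 0.616)
over (37.1, array([ 0.5679, -0.1763,  0.1198]), array([-0.7, -0.1, -1.3]), 0.611)
down (38.2, array([ 0.5682, -0.1778,  0.0363]), array([-2.1,  0. ,  6.4]), 0.619)
done (39.5, array([ 0.5675, -0.1774,  0.1392]), array([-0.2, -1.3, -1.2]), 0.999)
```

View pics/h_top.png

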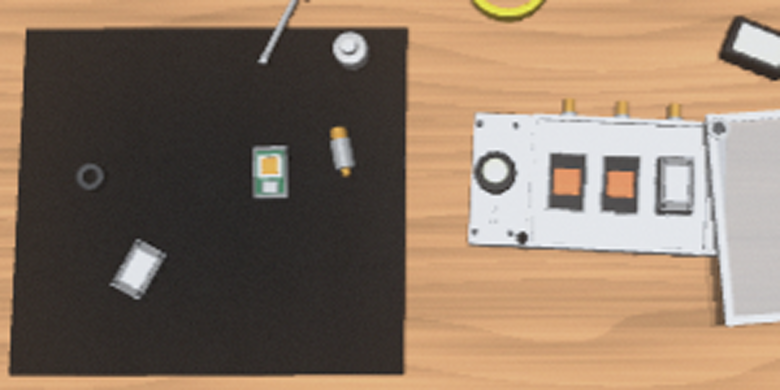

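Module B is squared on window1. C goes next: shift it to B's old spot, which is clear of the attenuator, and flip it there.

```bash
python3 - <<'E'
from h import *
f=grab_frame("top"); bs=blobs(f,.43,.72,.14,.46,.018,80)
c,_,t,_=[b for b in bs if np.linalg.norm(b[0]-[.587,.237])<.04][0]; print(c,t)
movep([*c,.10],down(t)); move_l([*c,.007],.12); grab(40); move_l([*c,.08],.15); print("lift",st())
g=[.505,.215]; movep([*g,.08],down(12)); move_l([*g,.008],.1,until_force=10); print(st()); let_go(); move_l([*g,.12],.2)
home()
f=grab_frame("top"); bs=blobs(f,.43,.72,.14,.46,.018,80); [print(b) for b in bs]
b=[b for b in bs if np.linalg.norm(b[0]-g)<.02]
if b:
    do_flip(b[0][0],b[0][2]+90,1); home()
f=grab_frame("top"); save(f,"i_top.png",(120,130,420,280),2.6)
for b in blobs(f,.43,.72,.14,.46,.018,80): print(b)
E
```

```text
[0.58674219 0.23733168] 1.629987120628357
lift (45.8, array([0.5862, 0.2372, 0.0794]), array([-0.5,  0.1, -0.7]), 0.616)
(47.0, array([0.5043, 0.2147, 0.008 ]), array([-0.4, -0.3,  5.2]), 0.614)
(array([0.48737585, 0.36800922]), array([54.8, 36. ]), -28.474864959716797, array([172.5, 233.3]))
(array([0.50579718, 0.21482773]), array([55.2, 36.3]), 12.812623977661133, array([231.3, 226. ]))
(array([0.60750848, 0.164994  ]), array([53.5, 21.1]), 12.021535873413086, array([251. , 187.6]))
clear body1 0.0122 fing1 0.0045 | h2 0.0137 mod 0.0076 fing 0.0050 body 0.0060 modz 125.0
at grasp (53.6, array([0.5031, 0.228 , 0.0129]), array([-0.8, -0.4,  0.3]), 0.998)
grab (54.0, array([0.5033, 0.228 , 0.0133]), array([-0.3, -1.9,  4.6]), 0.619)
lift (54.9, array([0.5024, 0.228 , 0.1118]), array([ 0. , -0.1, -0.8]), 0.619)
rolled (57.4, array([0.5045, 0.2204, 0.1136]), array([-0.2,  0.2, -0.8]), 0.623)
down (58.8, array([0.5048, 0.2203, 0.0141]), array([-0.3, -0.5, -0.1]), 0.619)
done (60.2, array([0.5043, 0.2203, 0.123 ]), array([ 0.4, -1.2, -0.1]), 1.0)
(array([0.48747864, 0.36795343]), array([55.1, 36. ]), -28.474864959716797, array([172.6, 233.4]))
(array([0.51052951, 0.20139952]), array([55.3, 36.3]), 12.849143981933594, array([236.6, 224.3]))
(array([0.60744385, 0.16496542]), array([53.7, 21.1]), 12.01948070526123, array([251. , 187.6]))
```

View pics/i_top.png

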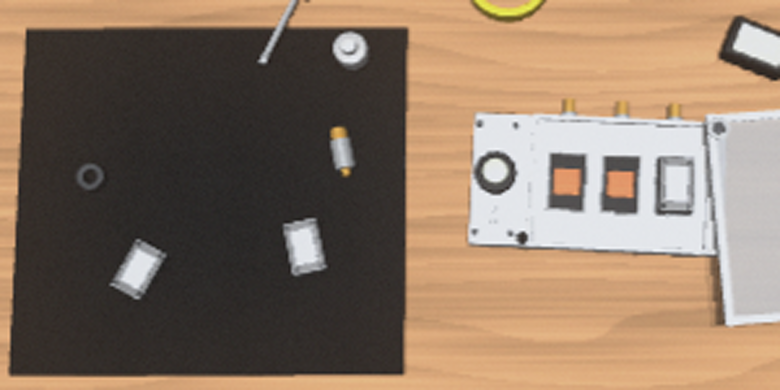

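All three modules are now face down. I'll place C on window2 and A on window3.

```bash
python3 - <<'E'
from h import *
for near,w in(([.5105,.2014],0),([.4875,.368],1)):
    f=grab_frame("top"); bs=blobs(f,.43,.72,.14,.46,.018,80)
    b=[b for b in bs if np.linalg.norm(b[0]-near)<.05 and b[1][1]>30]
    print(b)
    if not b: break
    if not place(b[0][0],b[0][2],w): break
    home()
f=grab_frame("top"); save(f,"j_top.png",(290,160,460,260),4.6)
save(grab_frame("scene"),"j_scene.png",(220,130,420,300),4)
E
```

```text
[(array([0.51052951, 0.20139952]), array([55.3, 36.3]), 12.849143981933594, array([236.6, 224.3]))]
grab (64.7, array([0.511 , 0.2015, 0.0081]), array([-2.1, -1.3,  6.3]), 0.613)
lift (65.6, array([0.5098, 0.2012, 0.1192]), array([-0.3, -0.4, -0.7]), 0.616)
over (66.8, array([ 0.5706, -0.1175,  0.1197]), array([-0. ,  0.8, -1.4]), 0.616)
down (67.9, array([ 0.571 , -0.1188,  0.0361]), array([-0.2,  0.2,  5.5]), 0.616)
done (69.2, array([ 0.5703, -0.1185,  0.1392]), array([ 0.1, -0.5, -0.1]), 1.0)
[(array([0.48747864, 0.36795343]), array([55.1, 36. ]), -28.474864959716797, array([172.6, 233.3]))]
grab (74.2, array([0.4881, 0.3684, 0.0082]), array([-1.3, -1.2,  5.8]), 0.615)
lift (75.1, array([0.4868, 0.3675, 0.119 ]), array([-0.4, -0.3, -1.1]), 0.616)
over (76.8, array([ 0.5733, -0.0639,  0.1198]), array([ 0.9,  0.5, -0.8]), 0.619)
down (77.9, array([ 0.5735, -0.0648,  0.0362]), array([-1.3,  1.2,  5.4]), 0.613)
done (79.2, array([ 0.5728, -0.0646,  0.1393]), array([-0.3,  0.5, -1. ]), 1.001)
```

View pics/j_top.png

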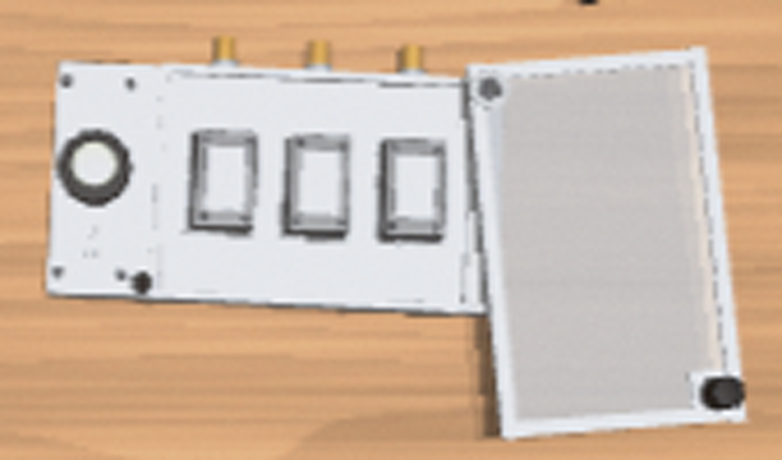

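View pics/j_scene.png

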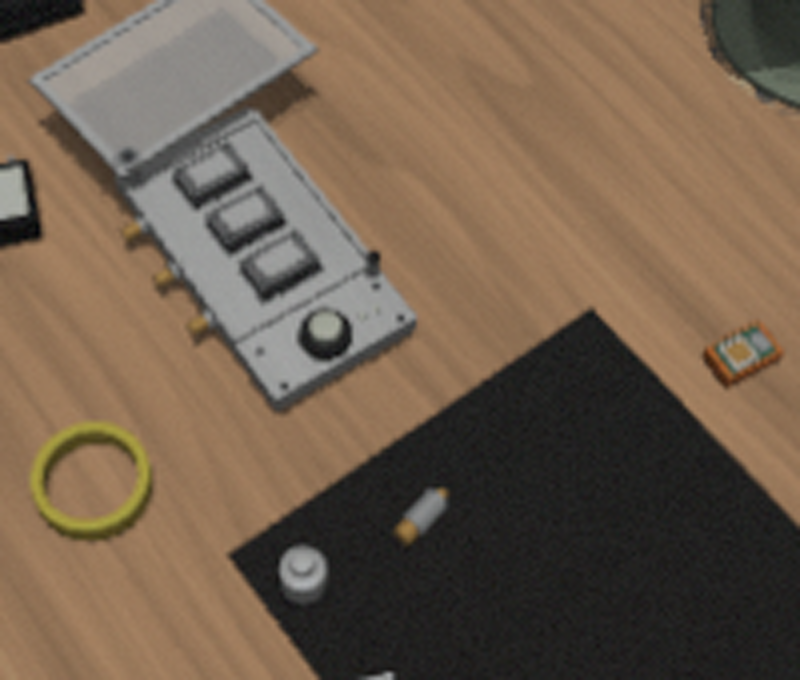

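All three modules lie flat and square over their windows. Next I'll check the numbers, then shut the cover.

```bash
python3 - <<'E'
from h import *
f=grab_frame("top")
m=p2w(f,[[338.7,199.1],[358.9,200.4],[379.6,201.3]],.046)[:,:2]
for p,w in zip(m,(1,0,-1)): print("err mm",((p-(O+w*.054*sy))*1e3).round(1))
k=p2w(f,[[447,245]],.086)[0]; a1=np.degrees(np.arctan2(*(k[:2]-PIN)[::-1]))%360; print(k,kpos(215.5),a1)
a1=215.5
movep([*kpos(a1),.15],down(a1-90)); move_l([*kpos(a1),.066],.12); grab(30); print(st())
for a in np.linspace(a1,SHUT+3,9)[1:]:
    move_l([*kpos(a),.066],.15,down(a-90))
print(st())
for a in (SHUT+1.5,SHUT,SHUT-1):
    h=move_l([*kpos(a),.066],.03,down(a-90),until_force=15); print(a,h,st())
    if h: break
let_go(); p=get_state()["position"]; move_l([p[0],p[1],.16],.2)
home(); f=grab_frame("top"); save(f,"k_top.png",(290,160,460,260),4.6)
E
```

```text
err mm [-0.3 -0.9]
err mm [-1.2  0.9]
err mm [-1.   1.5]
[ 0.45315781 -0.32970972  0.086     ] [ 0.45266397 -0.33388621] 214.63063619069197
(86.1, array([ 0.4528, -0.3341,  0.0663]), array([-1.1,  0. ,  2.6]), 0.193)
(89.6, array([ 0.5143, -0.0348,  0.0662]), array([-1.8,  2.8,  7.6]), 0.193)
120.0 False (89.9, array([ 0.5185, -0.0324,  0.0662]), array([-1.7,  3.2,  7.5]), 0.194)
118.5 False (90.2, array([ 0.5227, -0.03  ,  0.0662]), array([-3.3,  2.6,  8.5]), 0.196)
117.5 True (90.5, array([ 0.5226, -0.03  ,  0.0662]), array([-2.2, -0.6,  6.9]), 0.195)
```

View pics/k_top.png

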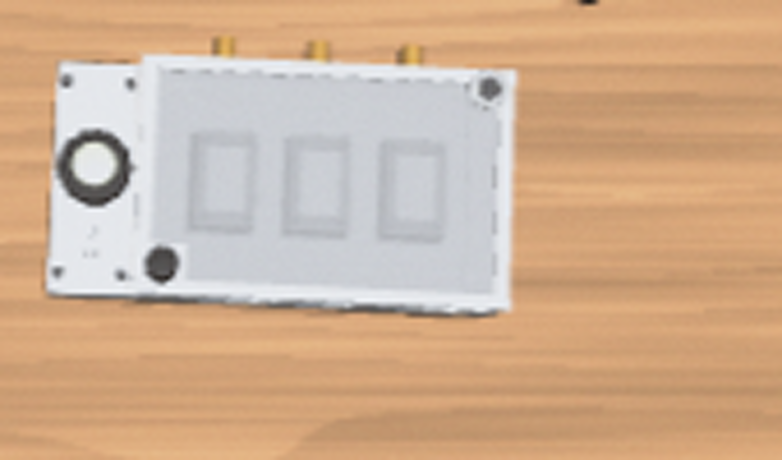

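The cover met its stop at about 118.3° and is aligned with the station. Next, the start button at (310.9,195.4).

```bash
python3 - <<'E'
from h import *
f=grab_frame("top"); b=p2w(f,[[310.9,195.4]],.043)[0]; print(b)
grab(30); movep([b[0],b[1],.14],down(YAW)); move_l([b[0],b[1],.065],.12); print(st())
h=move_l([b[0],b[1],.03],.02,until_force=12); print(h,st()); sleep(.15)
move_l([b[0],b[1],.14],.12); print(st()); home(); print(st())
f=grab_frame("top"); save(f,"l_top.png"); save(grab_frame("scene"),"l_sc.png",(220,130,420,300),4)
E
```

```text
[0.58324288 0.00600977 0.043     ]
(97.7, array([0.5837, 0.0062, 0.0655]), array([ 0.3, -0.4, -0.2]), 0.001)
True (98.7, array([0.5832, 0.006 , 0.046 ]), array([-1.6, -0.3,  6.5]), -0.003)
(99.8, array([0.5825, 0.0061, 0.1391]), array([-0.5,  0.3, -0.2]), -0.001)
(101.9, array([0.2491, 0.4901, 0.231 ]), array([-0.5,  0.7, -0.5]), -0.001)
```

View pics/l_top.png

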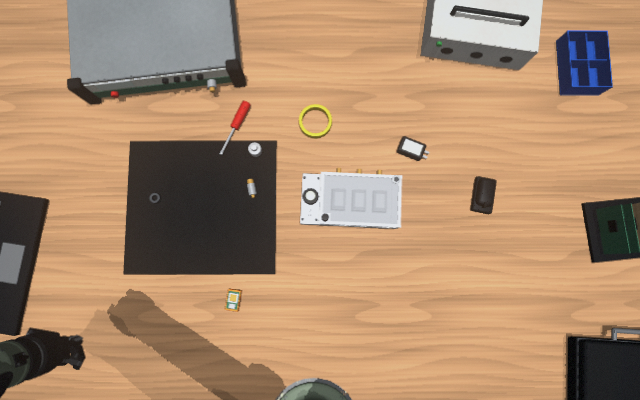

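View pics/l_sc.png

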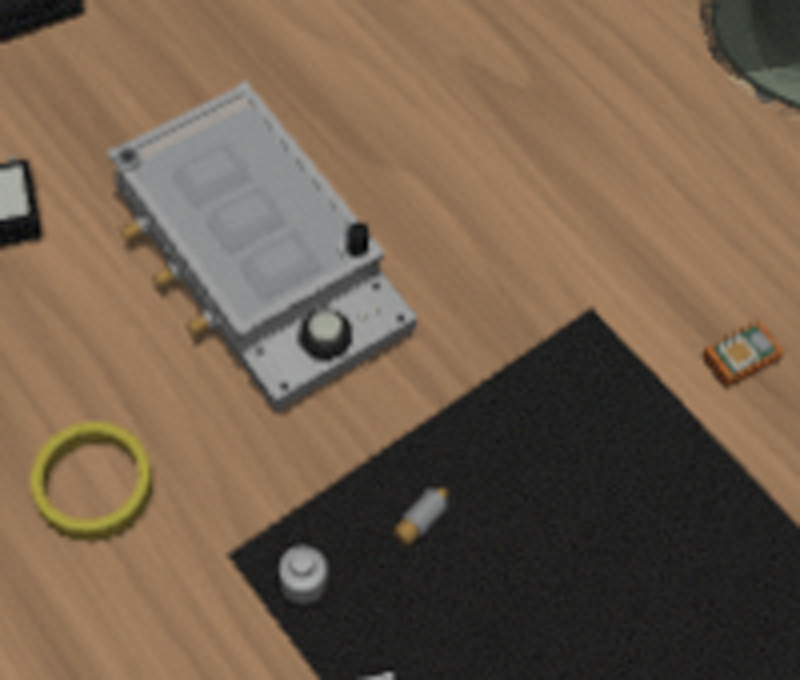

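The stop could have been a contact transient, so I'll press again in small steps and log the force to confirm full travel.

```bash
python3 - <<'E'
from h import *
b=[.5832,.0060]
movep([*b,.14],down(YAW)); move_l([*b,.058],.12)
for z in np.arange(.056,.0405,-.001):
    move_l([*b,z],.02); sleep(.1); s=get_state(); print(round(z,4),round(s["position"][2],4),round(s["contact_force"][2],1))
    if s["contact_force"][2]>14: break
move_l([*b,.14],.12); home(); print(st())
save(grab_frame("top"),"m_top.png",(290,160,460,260),4.6)
E
```

```text
0.056 0.0564 -0.7
0.055 0.055 0.4
0.054 0.054 0.7
0.053 0.053 -0.7
0.052 0.0521 0.9
0.051 0.0511 1.5
0.05 0.0501 2.4
0.049 0.0491 3.0
0.048 0.0481 4.0
0.047 0.0471 4.3
0.046 0.0461 5.1
0.045 0.046 10.9
0.044 0.0458 18.6
(112.6, array([0.249 , 0.4901, 0.231 ]), array([-0.2, -0.4,  0. ]), -0.001)
```

View pics/m_top.png

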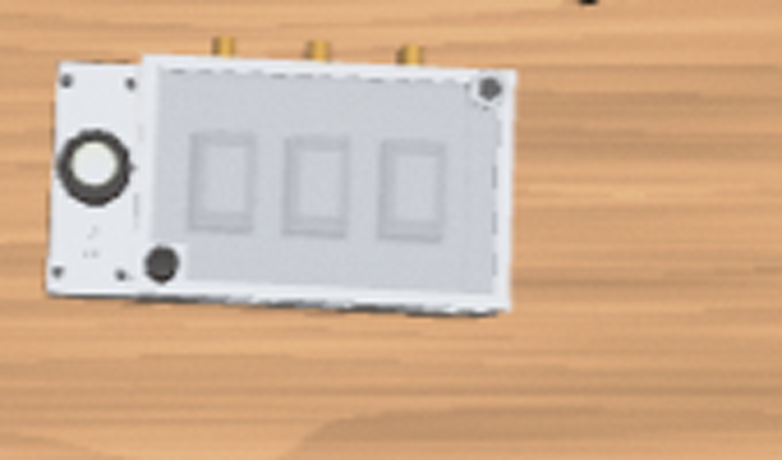

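The log shows about 6 mm of spring travel and then the hard stop at z = 46 mm, the same height the first press reached. The cover is still shut and the modules are in place.

```bash
python3 -c "
from cell import *
print(sign_off())"
```

```text
the job is handed in; nothing more can be done
None
```

The job is done and handed in at about 113 s of the 210 s limit; the hand-in gave no verdict. I swung the cover aside and flipped all three modules onto the windows. Then I shut the cover against its stop and pressed the start button. One module was knocked aside during the run, so I found it again in the camera and moved it clear of the attenuator before flipping it.

- **Modules:** all three show their back plates. In the camera images they lie within about 2 mm of the window centres and look square to the windows.
- **Cover:** it opened to about 97° by my estimate from the knob position. It is now shut against its stop and in line with the station.
- **Start button:** I pressed it twice, because the first press alone could not rule out a contact transient. The second, stepped press showed about 6 mm of spring travel ending at the same height, so both reached the bottom. The arm is clear of the button, but I did not measure that the cap came back up.
- **Other items:** the bystanders and the orange look-alike appear in their original places in the last full picture, taken before the second press. No check failed or disagreed.

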